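Hang up the light guard and draw the long spatula out of the hatch

ROBOT

A 7-joint arm with a two-finger parallel gripper is mounted at the origin on the work surface. World frame = base frame: x ahead of the robot, y to its left, z up, the work surface at z = 0. Lengths are in mm, angles in degrees, forces in N, time in s.
With the tool pointing down it reaches from about 400 to 875 mm from the base axis. Payload 19.3 kg.
Tool frame: the origin (TCP) lies midway between the tips of the shut fingers; the grasp point (between the pads) lies 19 mm behind it; z points along the fingers, y is the direction in which the jaws open and shut (so a half turn about z gives the same grasp; the last joint's range is limited). The gripper opens to 85 mm and grips with 20 to 120 N. Pads are 22 mm wide; open, the fingers measure 114 mm over their backs; the gripper's body (76 mm by 85 mm) begins 54 mm behind the grasp point. The pads swing forward as they close: fully open they stand 13 mm farther back than shut.
Start: joints at [-69.167, 29.874, -2.08, 91.645, 1.215, 58.505, -6.463], TCP at [262.718, 567.093, 231.291] pointing down, gripper open.
Joint ranges: [-166.77, 166.77], [-17.47, 122.26], [-85.68, 81.53], [9.62, 139.38], [-72.42, 252.41], [9.2, 110.78], [-144.41, 144.41]. Speed limits (degrees/s): [108.29, 108.29, 136.94, 136.94, 172.46, 172.46, 172.46].

INTERFACE

Orientations are given as [roll, pitch, yaw] about the fixed x, y, z axes, in that order (R = Rz(yaw) Ry(pitch) Rx(roll)).
In Python, from rig import bot, fingers, ik, snapshot, camera_info, close_job, get_time, get_joints, get_joint_vel, get_joint_torque, get_tool_pos, get_tool_rot, get_ft_force, get_wrist_torque, get_gripper_width gives the robot as it stands. The module is installed in compiled form; this text tells all that it offers. Calls block until the motion is done:
- bot.move_pose(position, orientation): joint-space move of the TCP to a pose.
- bot.line_to(position, max_speed=150, attitude=None, stop_force=None): straight line of the TCP; attitude=None keeps the orientation; max_speed is the mean speed in mm/s. With stop_force (N) it stops when the force on the tool has changed by that much, and returns True; else False.
- bot.goto_joints(angles): joint-space move.
- fingers.let_go() and fingers.grab(): open the fingers fully, or close them until they stop; the grip force is fixed at half the most.
- bot.sleep(seconds).
- ik(position, orientation): joint angles nearest the present ones, or None.
- snapshot(name): name is "side" or "top"; returns (picture, depth): 384x512x3 uint8, red, green, blue; 384x512 float32, mm along the optical axis (not along the pixel's ray), 0 where there is no reading.
- camera_info(name): a dict with "vertical_fov" (degrees; the focal length in pixels is half the picture's height over the tangent of half this angle, whatever the lens; pixels are square), "cx", "cy" (the principal point, pixels), "distortion" ([k1, k2, p1, p2, k3] as OpenCV has them; the pictures are not rectified), "extrinsics" (4x4, takes a point from camera to world coordinates). Camera axes: x right, y down, z forward; pixel columns grow to the right and rows downward; lengths in mm; the calibration is good to about 2 mm. A picture is of the moment at which its call begins. camera_info takes no time and is no camera call.
A pose or a line that the arm cannot do raises bot.Unreachable and nothing moves.
- close_job(): hands the job in, once; it reports no verdict.
Readings, each from a call of its own:
- get_time(): time.
- get_joints(): joint angles.
- get_joint_vel(): joint speeds.
- get_joint_torque(): joint torques, N m.
- get_tool_pos(): TCP position.
- get_tool_rot(): TCP orientation.
- get_ft_force(): force on the tool from outside, world axes, zero at the start.
- get_wrist_torque(): the same for the moment, N m.
- get_gripper_width(): opening from 0.0 (shut) to 1.0 (fully open).
Only numpy, scipy, OpenCV 4.12 (cv2) and the standard library are available. Lean on these libraries where they do the work, as an engineer would, in place of code of your own. Each camera call takes 0.05 s, during which the arm holds its last target.

TASK

Hang the ridged light guard that covers the hatch of the sanitising chamber over the horizontal rail, astride the bar near its middle, and let go of it. Then take the long steel spatula lying inside, which is longer than the hatch, tilt it and draw it out through the hatch handle end first. Finish while still holding it in the gripper, motionless, every part of it at least 5 cm higher than the top of the chamber and touching nothing else, with the guard still on the rail and the dish, bottle, jar and case left where they stand.

Things in the scene. Friction and masses are not known exactly. Their poses are not given: they have to be found in the camera images.
- chamber: (all sizes in mm) fixed box, aluminium edges, smoked walls, 310 (x) x 190 (y) x 140 high, a control box on its +x face (to +183). Origin: centre of its underside, on the table. Inside it is open (floor 6 above the table, clear 300 x 180) but for two upright cross plates at x = -90 and +40, 8 thick, 120 wide, tops 115 above the table, on which the spatula lies
- hatch (a point): centre of the only opening in the chamber's flat top deck, at the deck's upper face, 140 above the table (deck 4 thick); axes as the chamber's. The hatch is 205 long (chamber x = -140 to +65) by 120 wide (y = -60 to +60)
- rail: fixed horizontal round steel bar, 16 diameter, 300 long along its own y axis, on an upright post at each end; origin on the table below its middle
- rail_mid (a point): middle of the bar, on its axis, 130 above the table; axes as the rail's (y along the bar)
- guard: loose light guard, about 160 g: a smoked sheet bent into an inverted V (gable roof, 4 thick, slopes 47 degrees), 180 long along its x (the ridge), 160 wide over two flat foot strips (14 wide, 4 thick), a black upright fin on the ridge as handle. Origin: centre, at the undersides of its feet; z up. Same end for end. It starts astride the hatch, feet on the deck
- guard_ridge (a point): inner apex of the guard's V, half-way along, 76 above the undersides of its feet; axes as the guard's. Seated on the rail it lies about 12 above the bar's axis
- guard_grip (a point): centre of the guard's fin, 98 above the undersides of its feet; the fin is 70 long (x), 12 thick (y), reaching 115 above the feet's undersides, about 33 above the outer ridge
- spatula: loose one-piece steel spatula, about 120 g, 250 long along its x: a bar handle 12 wide (y), 10 thick (z) from x = -125 to +50, then a blade 26 wide, 5 thick to x = +125. Origin: mid-length, on its underside. It starts flat on the cross plates along the chamber's x, underside 115 above the table, handle end below the hatch's -x end, blade under the closed +x part of the deck
- spatula_mid (a point): middle of the spatula's length, half-way up the bar (5 above its underside); about 8 from its balance point; axes as the spatula's
- handle_end (a point): tip of the handle, x = -125 of the spatula
- blade_end (a point): tip of the blade, x = +125 of the spatula
- dish: bystander: shallow steel dish, 110 across, 28 high, loose; leave it alone
- flask: bystander: amber bottle, 60 across, 130 high, loose; leave it alone
- jar: bystander: white jar, 68 across, 80 high, loose; leave it alone
- case: bystander: grey case, 110 x 70 x 45, loose; leave it alone
Things that resemble listed ones, but are neither listed nor needed, are in the scene too. What is shaped like the guard but white is not meant.

How it is judged:
By the outcome, as a careful person would: the job done as asked, in the order asked, and still so for the second after the job is handed in, while the arm keeps its last pose, push and grip.
It also fails if it takes over 64 s, if anything falls off the work surface, if the arm or the gripper's body presses on something with over 40 N, if the wrist force passes 120 N, or if a joint passes its speed limit or range.

## Working session

There is one attempt and no reset: what is moved stays moved. The work goes in short steps, each a Python script; the robot and the scene stay as the last script left them, time stands still between calls to the robot, and variables do not carry over. Pictures are saved under pics/ and viewed, and the job is handed in when it is done.

```bash
mkdir -p pics; ls; python3 - <<'E'
from rig import *
import cv2,numpy as np
print(get_time())
for n in("side","top"):
    p,d=snapshot(n); np.savez(f"{n}0.npz",p=p,d=d)
    cv2.imwrite(f"pics/{n}0.png",cv2.resize(p[:,:,::-1],(800,600)))
    c=camera_info(n); print(n,{k:(np.round(v,4).tolist() if not isinstance(v,float) else v) for k,v in c.items()}, (d>0).mean())
E
```

```text
pics
0.0
side {'vertical_fov': 42.210825761848284, 'cx': 250.163013932112, 'cy': 185.36009472021755, 'distortion': [-0.0782, 0.0, 0.0, 0.0, 0.0], 'extrinsics': [[0.9927, -0.086, 0.0843, 338.4291], [-0.1202, -0.7498, 0.6507, -1113.5066], [0.0072, -0.6561, -0.7547, 1423.4765], [0.0, 0.0, 0.0, 1.0]]} 0.9961395263671875
top {'vertical_fov': 47.11078557722027, 'cx': 253.74514625970545, 'cy': 196.65361139095134, 'distortion': [-0.0478, 0.0, 0.0, 0.0, 0.0], 'extrinsics': [[-0.0074, -0.9973, 0.0727, 376.1099], [-0.9998, 0.0088, 0.0188, -17.0502], [-0.0194, -0.0726, -0.9972, 1558.6068], [0.0, 0.0, 0.0, 1.0]]} 0.9962514241536459
```

View pics/side0.png

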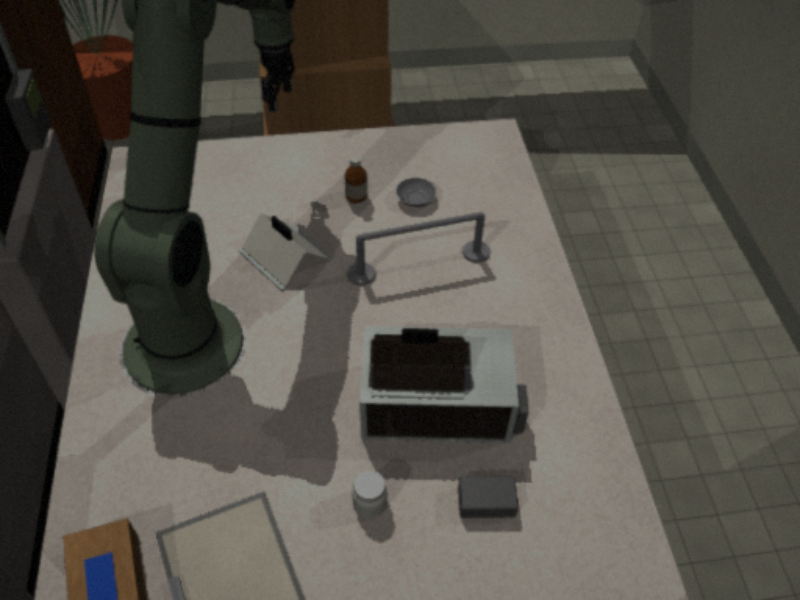

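View pics/top0.png

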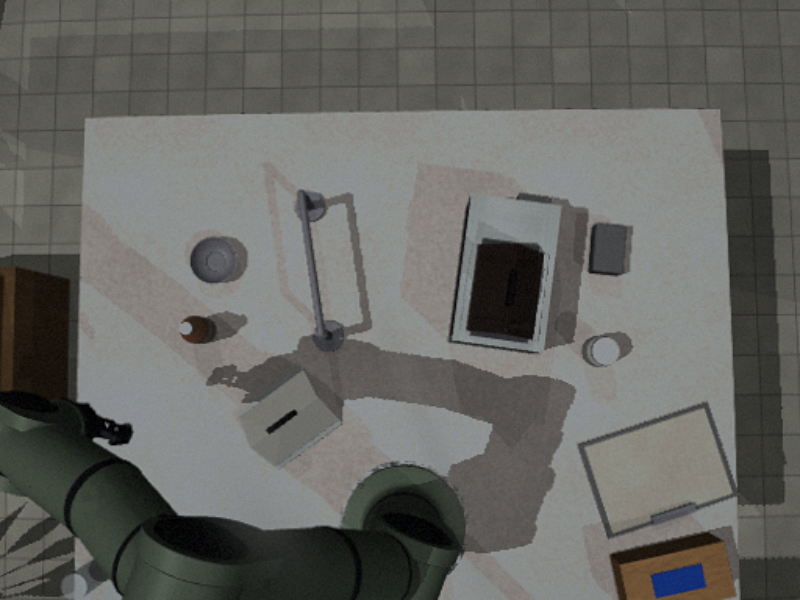

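The side view shows the chamber with the dark guard at (420,360), the rail at (420,230), and a white decoy at (285,250). In the top view the guard fin is at (511,287), the bar runs from (305,195) to (323,335), and the control box on the chamber's +x side is at (537,197).

```bash
cat > H.py <<'E'
import cv2,numpy as np
from rig import *
def K(n):
    c=camera_info(n); f=192/np.tan(np.radians(c['vertical_fov'])/2)
    return np.array([[f,0,c['cx']],[0,f,c['cy']],[0,0,1.]]),np.array(c['distortion']),np.array(c['extrinsics'])
def rays(n,uv):
    k,d,E=K(n); q=cv2.undistortPoints(np.float64(uv).reshape(-1,1,2),k,d).reshape(-1,2)
    return np.c_[q,np.ones(len(q))]
def onplane(n,uv,z):
    E=K(n)[2]; r=rays(n,uv)@E[:3,:3].T; t=(z-E[2,3])/r[:,2]
    return E[:3,3]+r*t[:,None]
def world(n,d):
    E=K(n)[2]; v,u=np.mgrid[:384,:512]
    r=rays(n,np.c_[u.ravel(),v.ravel()])*d.reshape(-1,1)
    return (r@E[:3,:3].T+E[:3,3]).reshape(384,512,3)
def proj(n,P):
    k,d,E=K(n); Ei=np.linalg.inv(E)
    return cv2.projectPoints(np.float64(P).reshape(-1,1,3),cv2.Rodrigues(Ei[:3,:3])[0],Ei[:3,3],k,d)[0].reshape(-1,2)
def save(n,name,box=None):
    p,d=snapshot(n); im=p[:,:,::-1]
    if box: x0,y0,x1,y1=box; im=im[y0:y1,x0:x1]
    s=min(800/im.shape[1],600/im.shape[0]); cv2.imwrite(f"pics/{name}.png",cv2.resize(im,None,fx=s,fy=s,interpolation=cv2.INTER_CUBIC))
    return p,d
E
python3 - <<'E'
from H import *
for n in("top","side"):
    z=np.load(n+"0.npz");p,d=z['p'],z['d'];W=world(n,d)
    print(n)
    bx=(slice(110,245),slice(270,375)) if n=="top" else (slice(195,290),slice(225,345))
    w=W[bx].reshape(-1,3); h,e=np.histogram(w[:,2],bins=np.arange(-10,280,10)); print([(int(a),int(b)) for a,b in zip(e,h) if b])
    m=((W[...,2]>120)&(W[...,2]<155)); mm=np.zeros_like(m); mm[bx]=m[bx]
    for lo,hi in((133,147),(238,270)):
        q=w[(w[:,2]>lo)&(w[:,2]<hi)]
        r=cv2.minAreaRect(q[:,:2].astype(np.float32)); print(lo,len(q),q.mean(0).round(1),np.round(np.r_[r[0],r[1],r[2]],1),q[:,2].min(),q[:,2].max(),np.median(q[:,2]))
    bx=(slice(115,225),slice(185,225)) if n=="top" else (slice(130,180),slice(225,315))
    w=W[bx].reshape(-1,3); q=w[(w[:,2]>115)&(w[:,2]<150)]
    l=cv2.fitLine(q[:,:2].astype(np.float32),cv2.DIST_HUBER,0,.01,.01).ravel()
    t=(q[:,:2]-l[2:])@l[:2]; print('rail',len(q),l, np.degrees(np.arctan2(l[1],l[0])),l[2:]+l[:2]*(t.min()+t.max())/2,t.max()-t.min(),np.percentile(q[:,2],[5,50,95]))
E
```

```text
top
[(-10, 3781), (0, 4512), (10, 77), (20, 20), (30, 25), (40, 21), (50, 21), (60, 17), (70, 21), (80, 43), (90, 87), (100, 17), (110, 27), (120, 30), (130, 1262), (140, 1776), (150, 316), (160, 302), (170, 335), (180, 317), (190, 330), (200, 339), (210, 282), (220, 41), (230, 13), (240, 45), (250, 55)]
133 2847 [ 584.9 -222.3  140.6] [ 552.6 -218.9  192.1  312.4   81.7] 133.0161952489168 146.99568983538825 140.54089402794466
238 101 [ 509.8 -211.6  250.1] [ 510.2 -212.3   12.3   67.2   81.2] 238.05343140238824 259.12032260100113 250.65775621977855
rail 481 [9.8949838e-01 1.4454396e-01 5.7326532e+02 1.8876157e+02] 8.310872 [575.69762676 189.11687274] 317.83131033006987 [129.09809174 136.19254148 141.81262564]
side
[(-10, 1720), (0, 2541), (10, 215), (20, 163), (30, 173), (40, 177), (50, 178), (60, 193), (70, 174), (80, 205), (90, 254), (100, 168), (110, 180), (120, 205), (130, 1169), (140, 1505), (150, 280), (160, 259), (170, 260), (180, 274), (190, 272), (200, 266), (210, 276), (220, 76), (230, 51), (240, 68), (250, 48)]
133 2481 [ 584.6 -239.1  140.5] [ 552.7 -216.5  199.3  309.5   81.4] 133.00988385576647 146.99647338265595 140.5367561176913
238 128 [ 511.6 -213.9  247.9] [ 512.8 -213.    17.    66.4   81. ] 238.22266154926456 257.97798441827763 248.9609063354618
rail 393 [9.8968178e-01 1.4328267e-01 5.7544910e+02 1.8581775e+02] 8.237845 [578.44399665 186.25134017] 320.43022255383266 [122.8059223  135.88648447 142.80742182]
```

```bash
python3 - <<'E'
from H import *
print(get_tool_pos(),get_tool_rot())
f=[511,-213]
for y in(-8.6,171.4):
    for p in([511,-213,380],[511,-213,224],[577,188,300],[577,188,150]):
        yy=y+(16.9 if p[1]>0 else 0); q=ik(p,[180,0,yy]); print(y,p,None if q is None else np.round(q,0))
    # spatula poses
    for tp in(-15,0,15,30):
        for p in([520,-212,112],[470,-205,300]):
            q=ik(p,(180,0,y)) if 0 else None
            from scipy.spatial.transform import Rotation as R
            T=R.from_euler('z',-8.6,degrees=True)*R.from_euler('y',tp,degrees=True)*R.from_euler('xyz',[180,0,y+8.6],degrees=True)
            q=ik(p,T.as_euler('xyz',degrees=True)); print(' ',tp,p,None if q is None else np.round(q,0))
E
```

```text
[262.63916064 566.82815288 230.80600751] [-1.79943956e+02  6.56837007e-03  1.55145294e+02]
-8.6 [511, -213, 380] [-24.  25.  59.  92. -22.  75. -60.]
-8.6 [511, -213, 224] [-25.  40.  65. 105. -42.  63. -42.]
-8.6 [577, 188, 300] [-48.  29.  37.  91. -19.  66. -89.]
-8.6 [577, 188, 150] [-46.  38.  33. 100. -26.  50. -82.]
  -15 [520, -212, 112] [ 10.  29.   9. 120. -23.  18. -60.]
  -15 [470, -205, 300] [-19.  10.  43. 116. -15.  43. -66.]
  0 [520, -212, 112] [-10.  40.  38. 108. -34.  44. -51.]
  0 [470, -205, 300] [-25.  24.  57. 105. -22.  63. -58.]
  15 [520, -212, 112] [-11.  49.  43.  96. -30.  64. -56.]
  15 [470, -205, 300] [-24.  40.  67.  94. -28.  83. -50.]
  30 [520, -212, 112] [ -9.  58.  45.  83. -27.  82. -58.]
  30 [470, -205, 300] [-15.  44.  55.  84. -20.  96. -56.]
171.4 [511, -213, 380] [-17.  21.  47.  92. -16.  74. 114.]
171.4 [511, -213, 224] [ -4.  26.  28. 104. -15.  53. 112.]
171.4 [577, 188, 300] [-23.  25.  -1.  90.   0.  66.  74.]
171.4 [577, 188, 150] [-21.  34.  -4.  99.   3.  48.  72.]
  -15 [520, -212, 112] [ 18.  29.  -1. 119.  -6.  17. 105.]
  -15 [470, -205, 300] [-25.  11.  51. 117. -18.  43. 118.]
  0 [520, -212, 112] [  8.  34.  12. 108. -10.  40. 107.]
  0 [470, -205, 300] [-14.  19.  41. 105. -14.  61. 113.]
  15 [520, -212, 112] [  6.  41.  15.  95.  -8.  60. 105.]
  15 [470, -205, 300] [ -8.  28.  35.  94. -11.  78. 111.]
  30 [520, -212, 112] [  7.  50.  13.  82.  -5.  79. 102.]
  30 [470, -205, 300] [ -2.  36.  27.  83.  -7.  94. 108.]
```

```bash
python3 - <<'E'
from H import *
o=[180,0,171.4]
bot.line_to([262,567,390],max_speed=250)
bot.move_pose([511,-213,360],o)
bot.line_to([511,-213,260],max_speed=200)
print(bot.line_to([511,-213,224],max_speed=60,stop_force=8), get_tool_pos(),get_time())
fingers.grab(); print(get_gripper_width())
f0=get_ft_force()
bot.line_to([511,-213,305],max_speed=120)
print(f0,get_ft_force(),get_gripper_width(),get_time())
save("top","t1");save("side","s1")
E
```

```text
False [ 511.0697515  -213.16476669  224.12678313] 5.1667
0.12946738286640408
[-0.42190375  1.06551613  6.05866979] [ 0.00968954  0.22363308 -3.24455438] 0.1299300249173313 6.6583
```

View pics/s1.png

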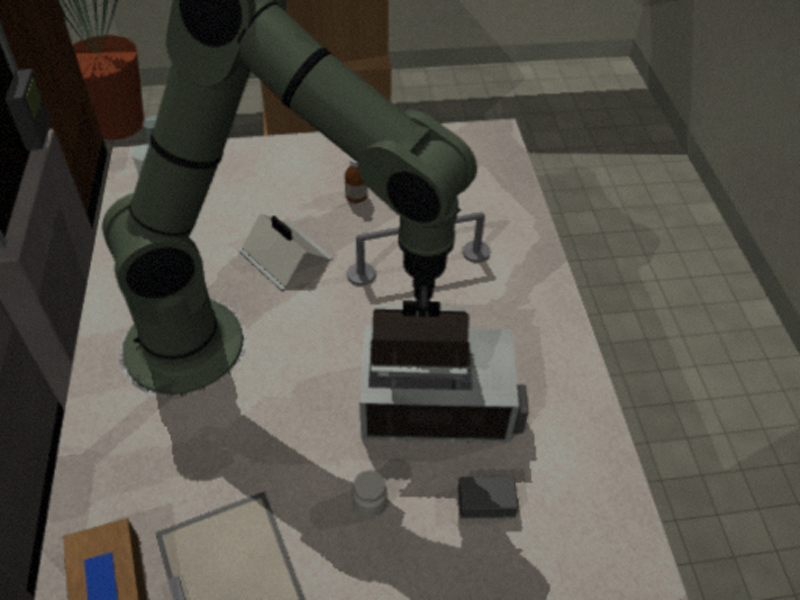

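View pics/t1.png

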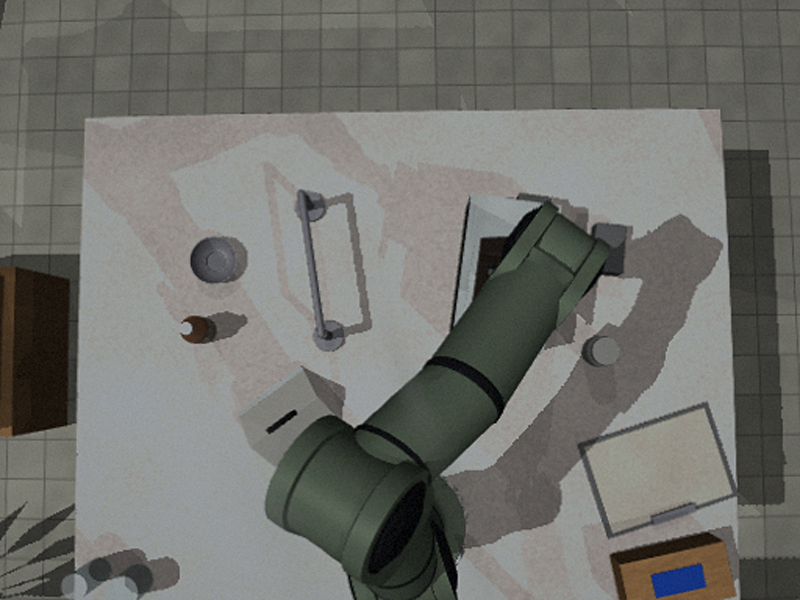

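The guard is held level at (420,340) in the side view. Next I carry it to the rail.

```bash
python3 - <<'E'
from H import *
o=[180,0,171.4+16.85-360]
bot.line_to([577,188,305],max_speed=170,attitude=o)
bot.line_to([577,188,175],max_speed=120)
print(get_tool_pos(),get_time(),get_ft_force())
print(bot.line_to([577,188,140],max_speed=30,stop_force=5),get_tool_pos(),get_ft_force())
save("side","s2")
print(get_time())
E
```

```text
[577.36124611 188.06890998 175.66475575] 10.5333 [ 0.04409991 -0.13279386 -2.18766626]
True [576.86559141 188.12301935 150.03555958] [-1.45290888  0.90010153  7.91256819]
11.3917
```

View pics/s2.png

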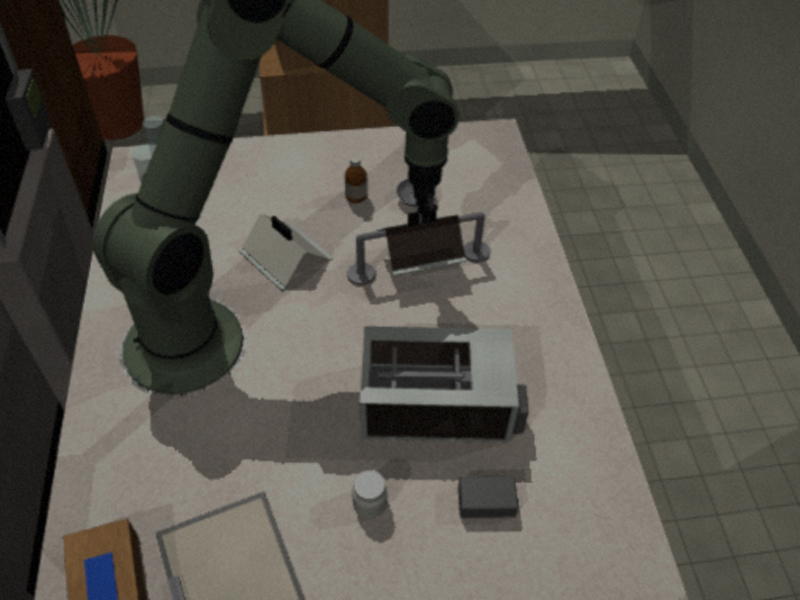

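The guard sits astride the bar at (425,240), and contact came at the predicted height. I'll let go and retreat.

```bash
python3 - <<'E'
from H import *
fingers.let_go(); bot.sleep(.2)
bot.line_to([577,188,310],max_speed=130)
print(get_time(),get_gripper_width())
for n in("side","top"):
    p,d=save(n,n+"3"); np.savez(n+"3.npz",p=p,d=d)
c=cv2.imread("pics/side3.png")
E
python3 - <<'E'
import numpy as np,cv2
for n,b in(("side",(215,120,345,290)),("top",(270,105,380,240))):
    p=np.load(f"{n}3.npz")['p'][b[1]:b[3],b[0]:b[2],::-1]
    p=np.clip(p.astype(float)*1.8,0,255).astype(np.uint8)
    cv2.imwrite(f"pics/{n}3c.png",cv2.resize(p,None,fx=3.5,fy=3.5,interpolation=cv2.INTER_CUBIC))
E
```

```text
13.6833 1.0038284672750764
```

View pics/side3c.png

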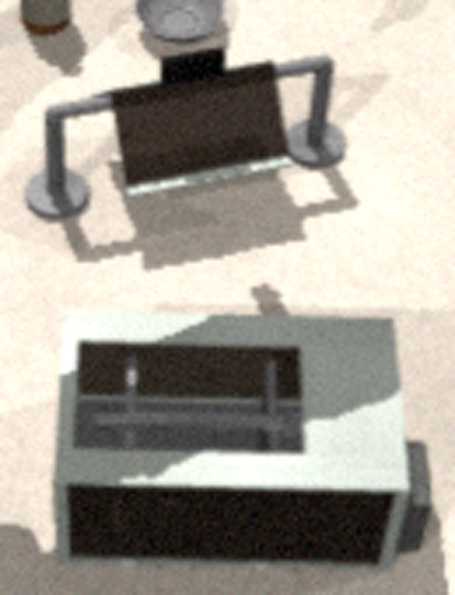

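View pics/top3c.png

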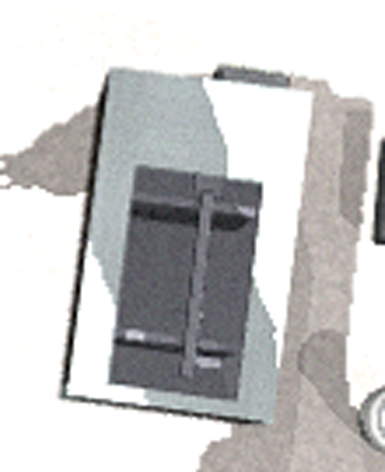

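The guard hangs on the bar at crop (200,125). The spatula is visible through the hatch in the top crop, running from (207,180) to (188,375). Now I measure the hatch and the spatula.

```bash
python3 - <<'E'
from H import *
p=np.load("top3.npz")['p']; d=np.load("top3.npz")['d']; W=world("top",d)
sub=np.zeros((384,512),bool); sub[105:240,270:380]=1
deck=sub&(W[...,2]>134)&(W[...,2]<147)
m=deck.astype(np.uint8); cs,h=cv2.findContours(m,cv2.RETR_CCOMP,cv2.CHAIN_APPROX_NONE)
o=max(range(len(cs)),key=lambda i:cv2.contourArea(cs[i])); 
hl=[c for i,c in enumerate(cs) if h[0][i][3]==o]; hh=max(hl,key=cv2.contourArea)
for c,nm in((cs[o],'deck'),(hh,'hatch')):
    P=onplane("top",c.reshape(-1,2),140)[:,:2].astype(np.float32); print(nm,np.round(np.hstack([np.r_[r] for r in cv2.minAreaRect(P)]),1))
hm=np.zeros_like(m); cv2.drawContours(hm,[hh],-1,1,-1)
s=(hm>0)&(W[...,2]>112)&(W[...,2]<134)
# plates too at 115: keep long narrow component by line fit ransac-ish
q=W[s]; print(len(q))
c=np.array([552.6,-218]);a=np.radians(-8.5);R=np.array([[np.cos(a),np.sin(a)],[-np.sin(a),np.cos(a)]])
l=(q[:,:2]-c)@R.T
print(np.histogram(l[:,0],bins=np.arange(-150,80,10)))
for x0 in range(-145,70,10):
    k=l[(abs(l[:,0]-x0)<5)]; z=q[abs(l[:,0]-x0)<5,2]
    if len(k): print(x0,len(k),np.median(k[:,1]).round(1),k[:,1].min().round(1),k[:,1].max().round(1),np.median(z).round(1))
# side
d=np.load("side3.npz")['d']; W=world("side",d); sub[:]=0; sub[205:265,225:320]=1
L=(W[...,:2]-c)@R.T
s=sub&(W[...,2]>115)&(W[...,2]<132)&(L[...,0]>-145)&(L[...,0]<60)&(abs(L[...,1])<50)
for x0 in range(-135,70,20):
    k=s&(abs(L[...,0]-x0)<10); 
    if k.any(): print('s',x0,k.sum(),np.median(L[k][:,1]).round(1),np.median(W[k][:,2]).round(1))
E
```

```text
deck [ 552.3 -218.1  191.5  311.5   81.6]
hatch [ 513.8 -212.4  131.5  215.    81.8]
404
(array([ 1,  0,  5, 12, 13, 51, 41, 13, 12, 12, 12, 11, 13, 12, 11, 13, 13,
       10, 63, 43, 22, 21]), array([-150, -140, -130, -120, -110, -100,  -90,  -80,  -70,  -60,  -50,
        -40,  -30,  -20,  -10,    0,   10,   20,   30,   40,   50,   60,
         70]))
-145 1 38.9 38.9 38.9 132.5
-125 5 -12.1 -17.9 -9.6 123.6
-115 12 -15.0 -21.2 -10.4 124.1
-105 13 -15.3 -19.8 -9.0 125.3
-95 51 -5.9 -58.8 61.4 117.4
-85 41 -12.8 -58.9 57.4 116.8
-75 13 -13.2 -19.5 60.4 124.0
-65 12 -13.8 -18.2 -8.0 125.5
-55 12 -13.9 -19.0 -8.6 126.8
-45 12 -12.9 -18.5 -7.9 124.4
-35 11 -12.9 -17.0 -7.5 125.0
-25 13 -14.7 -19.9 -8.6 125.5
-15 12 -12.5 -18.3 -7.8 125.1
-5 11 -12.4 -16.8 -7.7 124.4
5 13 -13.9 -19.6 -7.6 125.7
15 13 -13.5 -62.0 -6.9 123.6
25 10 -12.0 -16.0 -6.7 125.8
35 63 -5.6 -58.5 57.6 117.1
45 43 -7.3 -58.8 54.6 116.9
55 22 -8.9 -23.3 0.5 120.4
65 21 -14.5 -25.3 20.2 120.5
s -115 23 -14.8 123.8
s -95 53 -10.0 120.1
s -75 24 -15.7 125.0
s -55 27 -14.5 123.6
s -35 30 -15.1 123.8
s -15 29 -15.1 124.0
s 5 33 -15.0 124.9
s 25 30 -12.4 123.8
s 45 61 -15.1 119.9
s 65 11 -16.7 119.8
```

```bash
python3 - <<'E'
from H import *
a=np.radians(-8.4);R=np.array([[np.cos(a),np.sin(a)],[-np.sin(a),np.cos(a)]]);c=np.array([552.4,-218.1])
for n,bx in(("side",(195,270,220,345)),("top",(105,240,270,380))):
    d=np.load(n+"3.npz")['d']; W=world(n,d)
    m=np.zeros((384,512),np.uint8); sl=(slice(*bx[:2]),slice(*bx[2:])); w=W[sl]
    m[sl]=((w[...,2]>132)&(w[...,2]<150))
    cs,h=cv2.findContours(m,cv2.RETR_CCOMP,cv2.CHAIN_APPROX_NONE)
    o=max(range(len(cs)),key=lambda i:cv2.contourArea(cs[i]))
    hh=max([c_ for i,c_ in enumerate(cs) if h[0][i][3]==o],key=cv2.contourArea)
    for cc,nm in((cs[o],'deck'),(hh,'hatch')):
        P=(onplane(n,cc.reshape(-1,2),140)[:,:2]-c)@R.T
        cx=-37.5 if nm=='hatch' else 0
        k=abs(P[:,0]-cx)<80; y=P[k,1]; k2=abs(P[:,1])<45; x=P[k2,0]
        print(n,nm,'y edges',np.median(y[y>0]),np.median(y[y<0]),'x edges',np.median(x[x>cx]),np.median(x[x<cx]))
    print('deck z',np.median(w[...,2][m[sl]>0]))
E
```

```text
side deck y edges 95.78116780369965 -96.8157349803179 x edges 151.79658421228203 -152.21299841600728
side hatch y edges 61.956949365474166 -60.479276303655226 x edges 67.11049998305081 -140.95001155309333
deck z 140.30054378576415
top deck y edges 93.82858123448695 -94.2033101183785 x edges 153.5110731251045 -154.2297179840163
top hatch y edges 61.365305739183015 -61.38752126645677 x edges 66.04769598880449 -142.160053118973
deck z 140.12342946102365
```

```bash
cat >> H.py <<'E'
from scipy.spatial.transform import Rotation as Ro
YAW=-8.4; C0=np.array([552.4,-218.1,0])
def cw(p): return C0+Ro.from_euler('z',YAW,degrees=True).apply(p)
def att(th): return (Ro.from_euler('z',YAW,degrees=True)*Ro.from_euler('y',th,degrees=True)*Ro.from_euler('xyz',[180,0,180],degrees=True)).as_euler('xyz',degrees=True)
E
python3 - <<'E'
from H import *
bot.line_to(cw([2,-1,300]),max_speed=180,attitude=att(0))
bot.line_to(cw([2,-1,165]),max_speed=150)
bot.sleep(.2); print(get_tool_pos(),cw([2,-1,165]),get_tool_rot(),get_ft_force(),get_time())
save("side","s4",(215,120,345,290))
E
```

```text
[ 554.49321787 -219.43486808  165.60636192] [ 554.23246164 -219.38143839  165.        ] [1.79997509e+02 5.49679466e-02 1.71603231e+02] [ 0.62526879 -0.71074574  0.06458989] 17.45
```

View pics/s4.png

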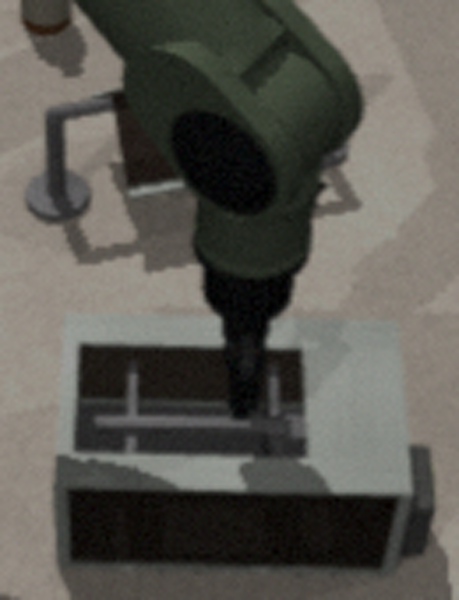

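The gripper is above the hatch, with its -y finger tip at crop (240,410). I'll descend with a force guard.

```bash
python3 - <<'E'
from H import *
r=bot.line_to(cw([2,-1,105]),max_speed=50,stop_force=5)
print(r,get_tool_pos(),get_ft_force())
if not r:
    fingers.grab(); print(get_gripper_width(),get_ft_force(),get_wrist_torque())
p,d=save("side","s5",(215,120,345,290)); print(get_time())
E
```

```text
False [ 554.39771481 -219.4593144   105.29396525] [ 0.03318269  0.02391264 -0.29738202]
0.12415300298127997 [-0.26863602 -0.72494414  4.59821719] [-0.21008507  0.11322289  0.05155637]
19.575
```

View pics/s5.png

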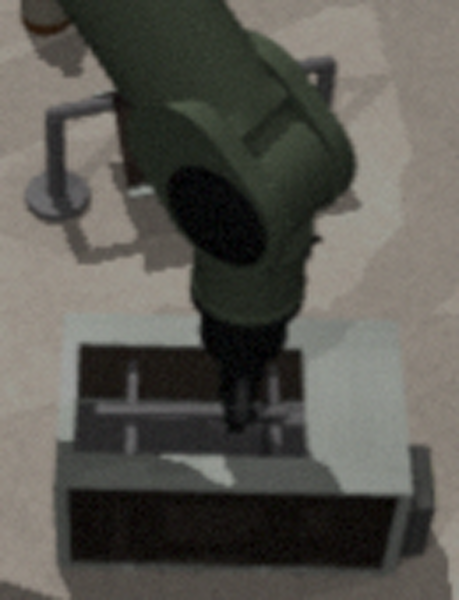

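```bash
python3 - <<'E'
from H import *
def tilt(th):
    t=np.radians(th); x,z=-42,-11
    return np.array([44+x*np.cos(t)+z*np.sin(t),-1,121-x*np.sin(t)+z*np.cos(t)])
t=np.radians(30); end=tilt(30)+140*np.array([-np.cos(t),0,np.sin(t)]); fin=end+[0,0,80]
for p in(tilt(30),end,fin): q=ik(cw(p),att(30)); print(cw(p).round(),None if q is None else np.round(q,0))
bot.line_to(cw([2,-1,110]),max_speed=30)
print(get_ft_force(),get_gripper_width())
for th in(10,20,30):
    r=bot.line_to(cw(tilt(th)),max_speed=25,attitude=att(th),stop_force=12)
    print(th,r,get_tool_pos(),get_ft_force(),get_wrist_torque(),get_time())
    if r: break
save("side","s6",(215,120,345,290))
E
```

```text
[ 554. -219.  132.] [ -6.  58.  40.  76. -24.  87. 118.]
[ 434. -202.  202.] [-12.  44.  45.  95. -18.  82. 121.]
[ 434. -202.  282.] [-14.  39.  48.  91. -15.  90. 120.]
[-0.26068127  0.09526992 -1.34409124] 0.12122960183332775
10 False [ 552.74600187 -219.33206181  116.83862915] [-0.33739169  0.36182427 -1.81005905] [-0.02535878 -0.19163047 -0.02059787] 20.3417
20 False [ 552.53345376 -219.51464897  124.60511143] [-1.19823313 -0.39424266 -0.75978853] [-0.06961236 -0.41146539  0.00307264] 20.7917
30 False [ 553.94282747 -219.75908421  132.19704682] [-0.79120586  0.35727393 -1.03459288] [-0.0715244  -0.65620857 -0.03507221] 21.2417
```

View pics/s6.png

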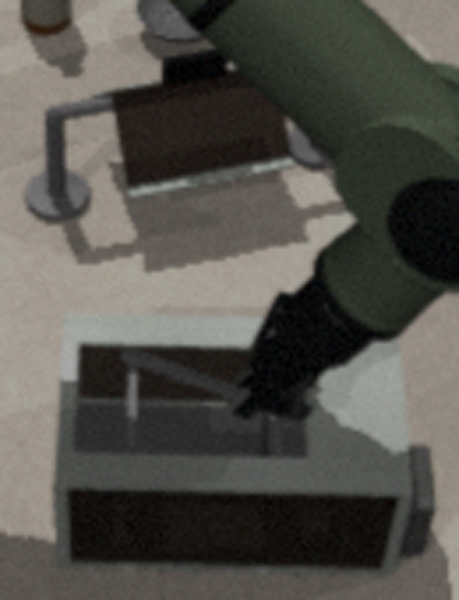

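The spatula is tilted, with its handle end raised at crop (130,355) and no contact force. Next I draw it out along its own axis.

```bash
python3 - <<'E'
from H import *
p0=np.array([2.1,-1,132.5]);t=np.radians(30);u=np.array([-np.cos(t),0,np.sin(t)])
r=bot.line_to(cw(p0+140*u),max_speed=60,stop_force=10)
print(r,get_tool_pos(),get_ft_force(),get_gripper_width(),get_time())
if not r:
    bot.line_to(cw(p0+140*u+[0,0,90]),max_speed=80,stop_force=10)
    bot.sleep(.5)
print(get_tool_pos(),get_ft_force(),get_gripper_width(),get_time())
for n in("side","top"):
    p,d=save(n,n+"7"); np.savez(n+"7.npz",p=p,d=d)
E
```

```text
False [ 434.45055729 -201.70162492  202.39170315] [-0.23989476  0.03930336 -0.45903375] 0.12593898272153034 23.775
[ 434.3681603  -201.68754259  292.47016065] [-0.4211445   0.08604813 -0.86606713] 0.12663788295775988 25.55
```

View pics/side7.png

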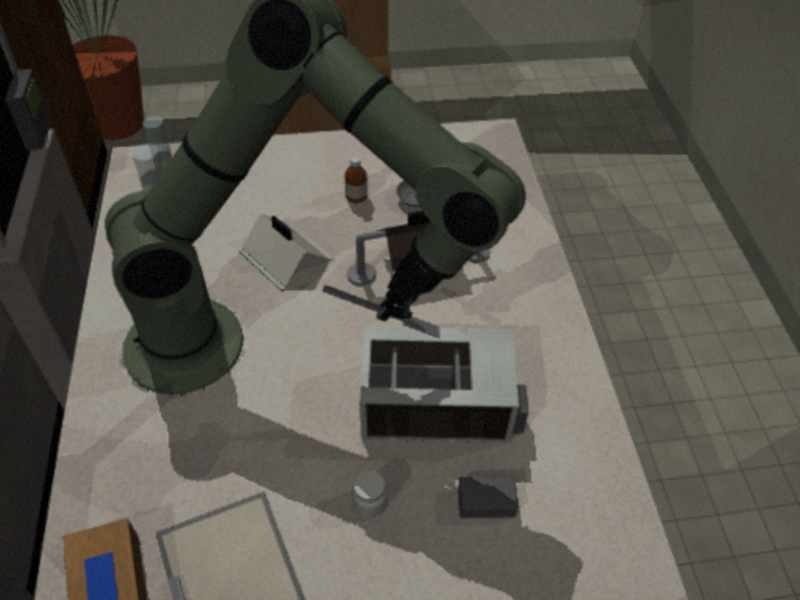

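View pics/top7.png

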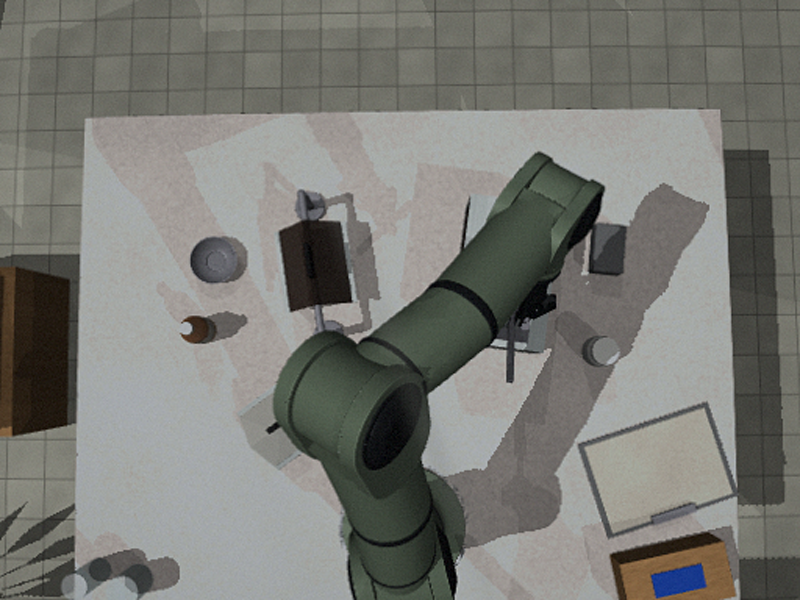

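The spatula is out of the chamber, running from the handle end at (325,290) to the blade end at (438,331) in the side view. The guard is still on the rail. I'll measure the blade end's height.

```bash
python3 - <<'E'
from H import *
d=np.load("side7.npz")['d']; W=world("side",d)
L=(W-C0)@Ro.from_euler('z',YAW,degrees=True).as_matrix()
m=np.zeros((384,512),bool); m[175:225,200:290]=1
k=m&(W[...,2]>180)&(abs(L[...,1])<20)&(L[...,0]<40)
q=L[k]; 
for x0 in range(-240,30,20):
    s=q[abs(q[:,0]-x0)<10]
    if len(s): print(x0,len(s),np.median(s[:,1]).round(1),np.percentile(s[:,2],[5,50,95]).round(1))
print(q[:,2].min(), W[...,2][m&(L[...,0]<40)].shape)
print(get_joint_vel().round(2))
E
```

```text
-220 18 -1.2 [364.8 369.6 374.1]
-200 38 -2.1 [354.6 361.8 366.4]
-180 37 -2.5 [342.  350.6 355.5]
-160 36 -0.9 [330.2 338.3 346.1]
-140 36 -1.7 [318.7 327.1 334.1]
-120 64 -3.5 [299.7 315.4 323.2]
-100 109 -9.0 [305.  341.5 367.7]
-80 122 -11.6 [285.8 381.1 425.9]
-60 42 -3.4 [271.5 277.2 394.8]
-40 53 0.7 [259.  266.5 273.7]
-20 50 2.6 [247.5 255.3 261.2]
0 21 5.4 [241.  246.4 249.3]
240.76643607262235 (4455,)
[ 0.1  -0.   -0.01 -0.03  0.04  0.09  0.09]
```

```bash
python3 - <<'E'
from H import *
d=np.load("top7.npz")['d'];d0=np.load("top0.npz")['d'];d3=np.load("top3.npz")['d']
for nm,(u,v) in dict(dish=(136,166),flask=(125,211),jar=(385,224),case=(390,160)).items():
    s=(slice(v-18,v+18),slice(u-16,u+16)); print(nm,(abs(d[s]-d0[s])>15).mean().round(3))
s=(slice(140,198),slice(178,225)); W=world("top",d)[s]; print('guard top z',W[...,2].max())
print(get_time(),get_gripper_width(),abs(get_joint_vel()).max()); close_job()
E
```

```text
dish 0.009
flask 0.014
jar 0.015
case 0.041
guard top z 1558.6067793929885
25.65 0.12299970094375982 0.09734099548352437
the job is handed in; nothing more can be done
```

The guard hangs over the rail and the spatula is out of the chamber, held still in the gripper. I handed the job in at 25.7 s; no verdict came back.

- **Guard:** I lifted it by its fin and lowered it onto the bar near the middle. Contact came at the predicted height, so I let go. It was still astride the rail in the last pictures.
- **Spatula:** It lay about 14 mm off the hatch's centre line, too far for the open fingers to fit around it. I closed the gripper at the hatch centre instead, which slid the spatula sideways. I then lifted it 5 mm, tilted it 30° and drew it out handle end first, with no contact force noticed.
- **Last checks:**
  - The lowest part of the spatula measured is at about 235 to 240 mm, against the 190 mm required.
  - The grip is steady and the joints are practically still.
  - Before-and-after depth images show no real change at the dish, bottle, jar or case. The case's 4 % is probably the arm or depth noise.
- **Failed check:** My final reading of the guard's height was spoiled by pixels with no depth. That the guard is still on the rail rests on the pictures alone.

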